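# Set and close the red cam clamp on a table-column jig

## Robot

A 6-joint arm with a two-finger parallel gripper is mounted at the origin on the work surface. World frame = base frame: x ahead of the robot, y to its left, z up, the work surface at z = 0. Lengths are in mm, angles in rad, forces in N, time in s.
With the tool pointing down it reaches from about 300 to 875 mm from the base axis. Payload 6.4 kg.
Tool frame: the origin (TCP) lies between the finger pads; the fingertips stand 22 mm ahead of it and the grasp point (between the pads) lies 3 mm ahead of it (env.tip_extent is the z of the fingertips in the tool frame, in mm); z points along the fingers, y is the line along which they close (so a half turn about z gives the same grasp; the last joint's range is limited). The gripper opens to 88 mm and grips with 3 to 60 N. Pads are 18 mm wide; open, the fingers measure 123 mm over their backs; the gripper's body (75 mm by 187 mm) begins 45 mm behind the grasp point.
Start: joints at [-1.421, 0.181, 1.607, -0, 1.354, -0.206], TCP at [200.312, -538.996, 260.714] pointing down, gripper open.
Joint ranges: [-2.99, 2.99], [-0.89, 2.07], [0.3, 2.58], [-1.14, 4.28], [0, 2.63], [-3.12, 3.12]. Speed limits (rad/s): [2.57, 2.57, 3.01, 3.14, 3.14, 3.14].

## Interface

Orientations are given as [roll, pitch, yaw] about the fixed x, y, z axes, in that order (R = Rz(yaw) Ry(pitch) Rx(roll)).
In Python, from workcell import env, cams, job gives the robot as it stands. The module is installed in compiled form; this text tells all that it offers.
- The arm moves only by the tool drive_tool, never from a script. Its argument "deltas" is a list of rows, each a list of 3 entries, a list of its own where there are three numbers: the finger opening in mm, from 0 to 88.1, then the shift along the tool's x, y, z in mm, then the turn, a rotation vector about the tool's x, y, z in degrees. In form: [[gripper, [x, y, z], [rx, ry, rz]], ...]. A call has exactly 5 rows; each row shifts and turns the commanded pose from where the row before left it, along the tool's axes as they then stand; what a row does not reach is not made up. A row lasts 1/10 s, in which the tool goes at most 50 mm and 8.59 degrees, less where a joint would pass 70% of its speed; a pose out of reach is approached as far as the arm can. A call with a gripper value outside its range is refused whole. The fingers move at their own pace and stop on an object; the grip force is fixed at half the most. Time passes only in rows, so rows that do not move let the fingers close, or fill a call up. It gives the time, the measured TCP pose, the force, the opening and the grip force at its end, in the units of the state.
- env.get_obs(): the state, without advancing time (a new reading comes with each control period).
- cams.read_camera(name): name is "scene" or "top" or "wrist"; returns a dict with "color" (420x560x3 uint8, blue, green, red), "z_map" (420x560 float32, mm along the optical axis (not along the pixel's ray), 0 where there is no reading), "fovy" (degrees; the focal length in pixels is half the picture's height over the tangent of half this angle, whatever the lens; pixels are square), "cx", "cy" (the principal point, pixels), "pose" (4x4, takes a point from camera to world coordinates). Camera axes: x right, y down, z forward; pixel columns grow to the right and rows downward; lengths in mm; the calibration is good to about 2 mm. The wrist camera is an equidistant fisheye: a pixel r from the principal point sees the ray r / f radians off the axis. A picture is of the moment at which its call begins.
- job.close_job(): hands the job in; it is judged then, once.
The state is a dict: "time_s": time; "joint_positions": joint angles; "joint_vel": joint speeds; "joint_efforts": joint torques, N m; "position": TCP position; "tcp_rot": TCP orientation; "ft_force": force on the tool from outside, world axes, zero at the start; "wrist_torque": the same for the moment, N m; "grip_width": opening from 0.0 (shut) to 1.0 (fully open); "grasp_force": force on a finger pad.
Only numpy, scipy, OpenCV 4.12 (cv2) and the standard library are available. Lean on these libraries where they do the work, as an engineer would, in place of code of your own. Each camera call takes 0.05 s, during which the arm holds its last target. There are 200 camera calls.

## Task

On the column clamp with the red lever, leave the lever open while you turn the black bar nut clockwise until its white pointer lines up with the white mark on the round washer under it. Then flip the red lever over, fully down to its closed stop, and let go. The other clamp, with the blue lever, is already set: do not touch it.

Things in the scene. Friction and masses are not known exactly. Their poses are not given: they have to be found in the camera images.
- red_clamp: Fixed jig with RED lever, plate 150 (x) x 210 (y) x 12 mm, yaw varies. Origin on the table under the nut's axis, z up. Frame in mm: black tube d 50 along x at y=-60, x -110..170, top z 72; strap over it, top z 80; dark washer d 80 on the nut's axis, top z 83, with a white mark at its -x edge; lever at y=+85; grey block x +-17, y 43..61, up to z 60, beside the lever.
- red_nut (a joint): Black bar nut, axis vertical through red_clamp's origin: bar 60 long, 16 thick, z 93 to 117 mm, on a hub d 28. A white line along one half of its top points to one end. Rad, grows clockwise from above: at 0 the pointer points to the clamp's -y, at 1.571 to its -x, at the mark. Starts 0.2 to 0.9; stop at 2.1. Friction 0.06 N m, stays where left.
- red_lever (a joint): Red lever, 95 mm from pivot to end, 10 thick; last 35 mm a paddle 24 wide, 14 thick. Pivot along clamp y at x 0, y 85, z 45 mm. Rad: 0 = open, leaning 45 deg up and back to clamp +x; grows as it swings up, over and down to -x; 2.2 = closed stop, pointing to -x, 9 deg above level. Starts 0 to 0.4. Friction 0.2 N m (3 N at the paddle), stays where left; closed fingers can push it.
- blue_clamp: The same jig with a BLUE lever, already closed, at another place and yaw; same frame and sizes. Not to be touched. The two clamps swap places between episodes.

How it is judged (in metres and radians):
On the way, in this order (a step that is already met when the one before it is completed fails the run):
1. the red clamp's nut points at the white mark while its lever is still open (value of joint red_nut between 1.33 and 1.81 rad and value of joint red_lever below 1.2 rad), for 0.2 s.
2. the red lever is flipped down closed (value of joint red_lever above 1.98 rad), for 0.2 s.
At the end, for the whole second after the job is handed in: The red clamp's nut pointer is within 0.24 rad (14 degrees) of the white mark, set while the lever was still open, and the red lever is closed, within 0.22 rad (12 degrees) of its stop; the blue clamp was not touched (value of joint red_nut between 1.33 and 1.81 rad and value of joint red_lever above 1.98 rad).
It fails at once if the robot touches the blue-lever clamp (contact force between any of the arm, the fingers and blue_clamp above 1 N).
It also fails if it takes over 51 s, if anything falls off the work surface, if the arm or the gripper's body presses on something with over 40 N, if the wrist force passes 120 N, or if a joint passes its speed limit or range.

## Working session

There is one attempt and no reset: what is moved stays moved. The work goes in short steps, Python scripts to look and compute and a tool call to move; the robot and the scene stay as the last step left them, time stands still between calls to the robot, and variables do not carry over. Pictures are saved under pics/ and viewed, at most 10 in all, crops included, and the job is handed in when it is done.

Besides the shell and the picture viewer there is one more tool, called after "Call:" as name([rows], argument=value, ...), one row to a line, values as JSON. drive_tool: Moves the arm, as the interface text tells. Its arguments: {"type":"object","properties":{"deltas":{"type":"array","items":{"type":"array"}}},"required":["deltas"]}

```bash
mkdir -p pics
cat > h.py <<'E'
import numpy as np, cv2
from workcell import env, cams, job
def px(c,u,v):
    z=c["z_map"][int(v),int(u)]; f=210/np.tan(np.radians(c["fovy"])/2)
    return (c["pose"]@[(u-c["cx"])*z/f,(v-c["cy"])*z/f,z,1])[:3]
def cloud(c):
    f=210/np.tan(np.radians(c["fovy"])/2); v,u=np.mgrid[:420,:560]; z=c["z_map"]
    P=np.stack([(u-c["cx"])*z/f,(v-c["cy"])*z/f,z,np.ones_like(z)],-1)
    return (P@np.array(c["pose"]).T)[...,:3]
E
python3 - <<'E'
from h import *
for n in("top","scene"):
    c=cams.read_camera(n); cv2.imwrite(f"pics/{n}.png",c["color"]); np.save(n+".npy",c,allow_pickle=True)
    P=cloud(c); hsv=cv2.cvtColor(c["color"],cv2.COLOR_BGR2HSV); h,s,v=cv2.split(hsv)
    for nm,m in(("red",((h<8)|(h>172))&(s>150)&(v>60)),("blue",(h>100)&(h<130)&(s>150)&(v>60))):
        m&=c["z_map"]>0; ys,xs=np.nonzero(m)
        if len(xs): print(n,nm,len(xs),xs.mean(),ys.mean(),P[m].min(0).round(),P[m].max(0).round())
print(env.get_obs())
E
```

```text
top red 6489 35.039143165356755 214.63060564031437 [ 296. -146.   -3.] [710. 596. 121.]
top blue 1209 142.37138130686517 113.16956162117452 [431. 229.  -4.] [875. 371. 109.]
scene red 7494 412.60768614891913 94.90072057646117 [ 296. -144.   -5.] [700. 755. 124.]
scene blue 1082 461.2014787430684 168.64140480591496 [ 428.  229. -207.] [ 870. 1480.  114.]
{'time_s': 0.1, 'joint_positions': array([-1.42129997e+00,  1.81491739e-01,  1.60784586e+00,  1.36817031e-05,
        1.35380750e+00, -2.06258321e-01]), 'joint_vel': array([ 0.00058125, -0.00239783, -0.00119872, -0.00068699, -0.00117359,
        0.00294357]), 'joint_efforts': array([ 8.70085860e-04, -4.34818411e+01, -3.42695725e+01,  7.03888480e-02,
        3.39891482e-02, -3.90688160e-05]), 'position': array([ 200.24936478, -538.55171293,  259.91619072]), 'tcp_rot': array([-3.14007585e+00, -3.31012048e-04,  3.55751470e-01]), 'ft_force': array([-0.18682035,  0.79765441, -0.30760221]), 'wrist_torque': array([ 0.03111788, -0.03108098,  0.00665373]), 'grasp_force': 0.0, 'grip_width': 1.0012277437569201}
```

View pics/top.png

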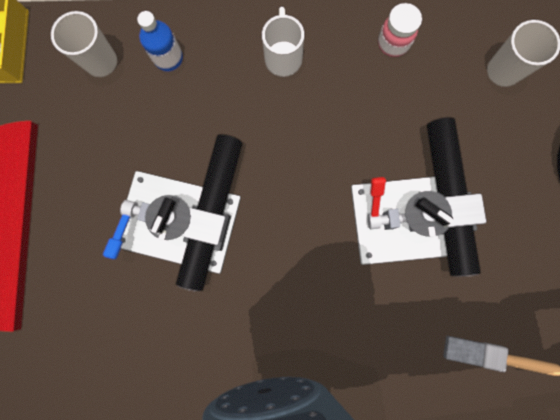

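View pics/scene.png

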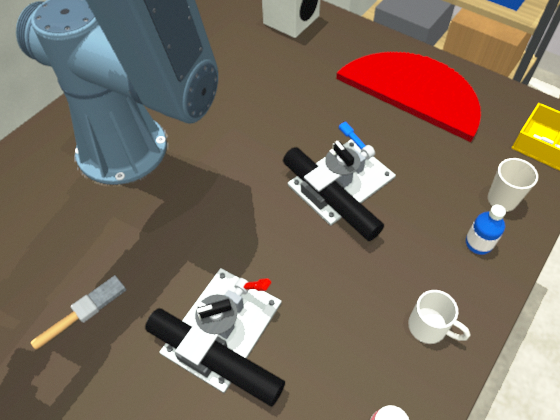

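The red clamp is at about pixel (428,213) in the top view, with its nut at (433,211), its white mark at (432,232) and its lever at (377,195). Its yaw is near 0. The blue clamp is to the left at (167,217).

Run:
```python
from h import *
for n in("top","scene"):
    c=np.load(n+".npy",allow_pickle=True).item(); P=cloud(c)
    ctr=px(c,*((428,213) if n=="top" else (212,318))); print(n,ctr)
    D=np.linalg.norm(P[...,:2]-ctr[:2],axis=-1); g=c["color"].max(-1).astype(int)
    m=(D<75)&(abs(P[...,2]-83)<3)&(g<110)&(g>30); print("washer",m.sum(), P[m].mean(0),cv2.minEnclosingCircle(P[m][:,:2].astype(np.float32)))
    m=(D<60)&(P[...,2]>108)&(P[...,2]<122); r=cv2.minAreaRect(P[m][:,:2].astype(np.float32)); print("bar",m.sum(),r,P[m].mean(0))
    w=m&(g>150); print("white",w.sum(),P[w].mean(0))
    h,s,v=cv2.split(cv2.cvtColor(c["color"],cv2.COLOR_BGR2HSV))
    m=(D<160)&((h<8)|(h>172))&(s>150)&(v>60)&(P[...,2]>30); print("lever",m.sum(),P[m].min(0),P[m].max(0)); 
    q=P[m]; print("tip",q[q[:,2]>q[:,2].max()-10].mean(0),cv2.fitLine(q.astype(np.float32),cv2.DIST_L2,0,.01,.01).ravel())
    m=(D<200)&(P[...,2]>62)&(P[...,2]<74)&(g<60)&(P[...,1]<ctr[1]-40); q=P[m]; print("tube",m.sum(),cv2.minAreaRect(q[:,:2].astype(np.float32)))
    m=(D<190)&(abs(P[...,2]-12)<5)&(g>120); print("plate",m.sum(),cv2.minAreaRect(P[m][:,:2].astype(np.float32)))
c=np.load("top.npy",allow_pickle=True).item()
cv2.imwrite("pics/crop.png",cv2.resize(c["color"][100:290,330:510],None,fx=3,fy=3,interpolation=cv2.INTER_CUBIC))
```

```text
top [ 500.8938007  -212.87259093  104.81063081]
washer 241 [ 502.93502259 -225.23098776   82.48191607] ((504.47747802734375, -222.66465759277344), 39.78327178955078)
bar 417 ((503.8250732421875, -222.38949584960938), (60.511436462402344, 17.253341674804688), 53.07966995239258) [ 503.08404509 -221.41864254  115.6077109 ]
white 101 [ 492.92369818 -236.59805866  116.85711027]
lever 363 [ 503.32384594 -141.85538692   59.65512023] [ 560.3315582  -120.57331794  120.91283056]
tip [ 551.69203365 -131.14489969  116.10991884] [ 6.5198845e-01  5.8543094e-02  7.5596541e-01  5.3603308e+02
 -1.3200589e+02  9.8950958e+01]
tube 2583 ((539.071044921875, -278.0289611816406), (278.1750183105469, 40.971893310546875), 5.376372337341309)
plate 4291 ((501.4989013671875, -191.66954040527344), (150.0951385498047, 158.3966827392578), 5.37906551361084)
scene [ 508.05499265 -234.08463949   91.78008621]
washer 126 [ 511.61087527 -221.26882283   83.12081185] ((495.592041015625, -230.33255004882812), 47.128013610839844)
bar 323 ((503.7311706542969, -221.24822998046875), (60.25347137451172, 16.652990341186523), 53.14190673828125) [ 504.77998222 -222.16842344  116.04036694]
white 87 [ 492.64900437 -235.05233825  117.4845862 ]
lever 231 [ 504.91386029 -144.10587964   60.87246633] [ 560.45503618 -118.36619109  124.30041915]
tip [ 553.58027359 -131.66256958  117.90999156] [ 6.60804331e-01  9.25968811e-02  7.44824529e-01  5.39180786e+02
 -1.34456436e+02  1.02118286e+02]
tube 1522 ((540.92236328125, -285.1559753417969), (277.8283386230469, 36.5923957824707), 3.3197622299194336)
plate 3166 ((538.2269897460938, -211.8638153076172), (222.4037322998047, 211.1773681640625), 5.576269626617432)
```

View pics/crop.png

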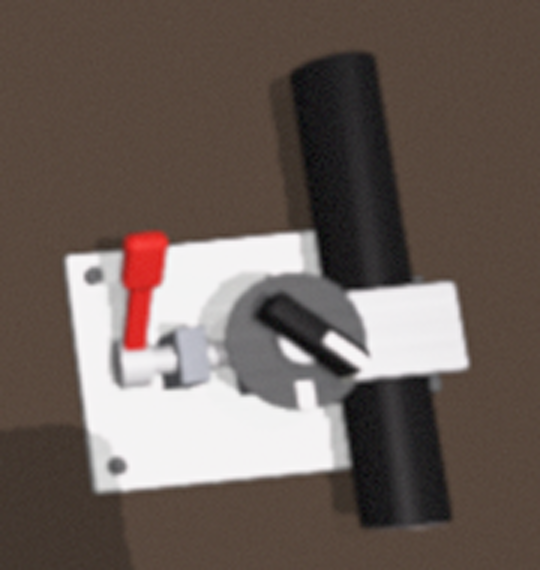

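The red clamp's origin is at (504,-222) with yaw 5.4°. The bar lies at 53° in world, which makes the nut about 0.74 rad, so it needs about 47.6° clockwise. I'll move above it first.

Call:
drive_tool([
  [50,[39.5,-19.1,6],[0,0,0]],
  [50,[39.5,-19.1,6],[0,0,0]],
  [50,[39.5,-19.1,6],[0,0,0]],
  [50,[39.5,-19.1,6],[0,0,0]],
  [50,[39.5,-19.1,6],[0,0,0]],
])

```text
time_s: 0.6
position: [352.9, -379.1, 230.2]
tcp_rot: [-3.141, 0.0, 0.355]
ft_force: [0.7, -1.1, -0.3]
grip_width: 0.578
grasp_force: 0.0
```

Call:
drive_tool([
  [50,[39.5,-19.1,6],[0,0,0]],
  [50,[39.5,-19.1,6],[0,0,0]],
  [50,[39.5,-19.1,6],[0,0,0]],
  [50,[39.5,-19.1,6],[0,0,0]],
  [50,[39.5,-19.1,6],[0,0,0]],
])

```text
time_s: 1.1
position: [504.9, -220.7, 200.2]
tcp_rot: [-3.141, 0.0, 0.356]
ft_force: [0.4, 0.7, 1.2]
grip_width: 0.567
grasp_force: 0.0
```

Call:
drive_tool([
  [50,[0,0,0],[0,0,-8.2]],
  [50,[0,0,0],[0,0,-8.2]],
  [50,[0,0,0],[0,0,-8.2]],
  [50,[0,0,0],[0,0,-8.2]],
  [50,[0,0,0],[0,0,0]],
])

```text
time_s: 1.6
position: [503.8, -222.1, 200.2]
tcp_rot: [-3.141, 0.0, 0.93]
ft_force: [0.6, 1.0, -0.5]
grip_width: 0.57
grasp_force: 0.0
```

The tool is directly above the nut at yaw 53.3°. I'll descend 81 mm and then close.

Call:
drive_tool([
  [50,[0,0,25],[0,0,0]],
  [50,[0,0,25],[0,0,0]],
  [50,[0,0,16],[0,0,0]],
  [50,[0,0,10],[0,0,0]],
  [50,[0,0,5],[0,0,0]],
])

```text
time_s: 2.1
position: [503.6, -222.1, 118.7]
tcp_rot: [-3.14, 0.0, 0.926]
ft_force: [-0.5, -0.1, -0.2]
grip_width: 0.573
grasp_force: 0.0
```

Call:
drive_tool([
  [12,[0,0,0],[0,0,0]],
  [12,[0,0,0],[0,0,0]],
  [12,[0,0,0],[0,0,0]],
  [12,[0,0,0],[0,0,0]],
  [12,[0,0,0],[0,0,0]],
])

```text
time_s: 2.6
position: [503.5, -221.9, 120.3]
tcp_rot: [-3.14, 0.0, 0.928]
ft_force: [-4.0, 2.8, 5.2]
grip_width: 0.181
grasp_force: 30.0
```

The bar is gripped, with a 16 mm opening. Now I'll turn it 47.8° clockwise.

Call:
drive_tool([
  [12,[0,0,0],[0,0,5]],
  [12,[0,0,0],[0,0,6]],
  [12,[0,0,0],[0,0,6]],
  [12,[0,0,0],[0,0,6]],
  [12,[0,0,0],[0,0,6]],
])

```text
time_s: 3.1
position: [503.3, -221.6, 120.3]
tcp_rot: [-3.14, 0.001, 0.418]
ft_force: [-4.9, 3.8, 7.3]
grip_width: 0.179
grasp_force: 30.0
```

Call:
drive_tool([
  [12,[0,0,0],[0,0,6]],
  [12,[0,0,0],[0,0,6]],
  [12,[0,0,0],[0,0,4]],
  [12,[0,0,0],[0,0,2.8]],
  [12,[0,0,0],[0,0,0]],
])

```text
time_s: 3.6
position: [503.3, -221.4, 120.3]
tcp_rot: [-3.14, 0.002, 0.093]
ft_force: [-5.7, 3.6, 7.5]
grip_width: 0.182
grasp_force: 30.0
```

Call:
drive_tool([
  [12,[0,0,0],[0,0,0]],
  [40,[0,0,0],[0,0,0]],
  [40,[0,0,0],[0,0,0]],
  [40,[0,0,0],[0,0,0]],
  [40,[0,0,0],[0,0,0]],
])

```text
time_s: 4.1
position: [504.2, -222.5, 119.7]
tcp_rot: [3.141, -0.0, 0.094]
ft_force: [-0.2, 0.3, -0.5]
grip_width: 0.449
grasp_force: 0.0
```

Call:
drive_tool([
  [40,[0,0,-15],[0,0,0]],
  [40,[0,0,-25],[0,0,0]],
  [40,[0,0,-30],[0,0,0]],
  [40,[0,0,-30],[0,0,0]],
  [0,[0,0,0],[0,0,0]],
])

```text
time_s: 4.6
position: [506.5, -224.0, 225.7]
tcp_rot: [3.135, -0.007, 0.094]
ft_force: [0.7, 0.0, 0.8]
grip_width: 0.382
grasp_force: 0.0
```

Turn done and the gripper released. I'll raise and rotate it for the lever, moving to behind the lever (clamp +x side), then check the nut and lever.

Call:
drive_tool([
  [0,[0,0,0],[0,0,-8.5]],
  [0,[0,0,0],[0,0,-8.5]],
  [0,[0,0,0],[0,0,-8.5]],
  [0,[0,0,0],[0,0,-8.5]],
  [0,[0,0,0],[0,0,-8.5]],
])

```text
time_s: 5.1
position: [503.8, -222.2, 219.6]
tcp_rot: [-3.141, 0.0, 0.842]
ft_force: [-1.2, -0.2, -0.4]
grip_width: 0.002
grasp_force: 0.0
```

Call:
drive_tool([
  [0,[0,0,0],[0,0,-8.5]],
  [0,[0,0,0],[0,0,-8.5]],
  [0,[0,0,0],[0,0,-8.5]],
  [0,[0,0,0],[0,0,-8.5]],
  [0,[0,0,0],[0,0,-8.5]],
])

```text
time_s: 5.6
position: [503.8, -222.2, 219.5]
tcp_rot: [-3.141, -0.0, 1.584]
ft_force: [0.2, 0.6, 0.6]
grip_width: 0.002
grasp_force: 0.0
```

Call:
drive_tool([
  [0,[0,0,0],[0,0,-5]],
  [0,[20,30,0],[0,0,0]],
  [0,[25,35,0],[0,0,0]],
  [0,[25,35,0],[0,0,0]],
  [0,[15,25,0],[0,0,0]],
])

```text
time_s: 6.1
position: [621.8, -123.9, 219.6]
tcp_rot: [3.142, -0.001, 1.666]
ft_force: [0.0, 0.1, -0.3]
grip_width: 0.004
grasp_force: 0.0
```

```bash
cat > chk.py <<'E'
from h import *
import sys
o=np.array([503.8,-222]); a=np.radians(5.4); R=np.array([[np.cos(a),-np.sin(a)],[np.sin(a),np.cos(a)]])
for n in("top","scene"):
    c=cams.read_camera(n); cv2.imwrite(f"pics/{n}{sys.argv[1]}.png",c["color"]); P=cloud(c)
    D=np.linalg.norm(P[...,:2]-o,axis=-1); g=c["color"].max(-1).astype(int)
    m=(D<45)&(P[...,2]>108)&(P[...,2]<122); r=cv2.minAreaRect(P[m][:,:2].astype(np.float32)); print(n,"bar",m.sum(),r)
    w=m&(g>150); print("white clamp",w.sum(),(P[w][:,:2].mean(0)-o)@R)
    h,s,v=cv2.split(cv2.cvtColor(c["color"],cv2.COLOR_BGR2HSV))
    m=(D<180)&((h<8)|(h>172))&(s>150)&(v>60)&(P[...,2]>30); q=P[m]
    if m.sum()>20:
        q=np.c_[(q[:,:2]-o)@R,q[:,2]]; print("lever clamp",len(q),q.min(0),q.max(0),"elev deg",np.degrees(np.arctan2(np.median(q[:,2])-45,np.median(q[:,0]))))
s=env.get_obs(); p=s["position"]; print("tcp clamp",(p[:2]-o)@R,p[2],s["tcp_rot"],s["ft_force"])
E
python3 chk.py 2
```

```text
top bar 0 ((0.0, 0.0), (0.0, 0.0), 0.0)
white clamp 0 [nan nan]
scene bar 314 ((503.2145080566406, -220.45169067382812), (60.975425720214844, 17.355545043945312), 5.100367069244385)
white clamp 81 [-17.81876065   1.46475782]
lever clamp 235 [ 9.49118295 73.93140084 56.87525451] [ 64.74835647  99.04021796 121.57349707] elev deg 53.62111489615978
tcp clamp [127.29305047  86.9838718 ] 219.37804288888213 [ 3.14101921e+00 -6.81715134e-04  1.66825856e+00] [-0.92102843 -0.17244137  0.11856593]chk.py:8: RuntimeWarning: Mean of empty slice.
  w=m&(g>150); print("white clamp",w.sum(),(P[w][:,:2].mean(0)-o)@R)
  ret = um.true_divide(
```

View pics/scene2.png

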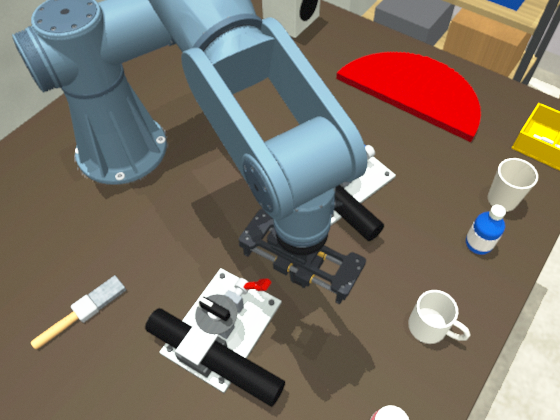

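The nut bar now reads 5.1° and the pointer is on the mark. The lever is still open at about 50° elevation (pixel (258,286)). The closed fingers are behind it at clamp (127,87), so I'll lower them and push through the arc (tool y is clamp x).

Call:
drive_tool([
  [0,[-2,0,25],[0,0,0]],
  [0,[0,0,25],[0,0,0]],
  [0,[0,0,25],[0,0,0]],
  [0,[0,0,25],[0,0,0]],
  [0,[0,-14,0],[0,0,0]],
])

```text
time_s: 6.7
position: [604.1, -129.1, 115.4]
tcp_rot: [-3.135, -0.003, 1.665]
ft_force: [-0.8, -0.0, -0.4]
grip_width: 0.002
grasp_force: 0.0
```

Call:
drive_tool([
  [0,[0,-15,0],[0,0,0]],
  [0,[0,-15,0],[0,0,0]],
  [0,[0,-9,-4],[0,0,0]],
  [0,[0,-9,-5],[0,0,0]],
  [0,[0,-9,-5],[0,0,0]],
])

```text
time_s: 7.2
position: [551.6, -135.6, 136.2]
tcp_rot: [3.135, 0.002, 1.664]
ft_force: [4.4, 0.3, 5.2]
grip_width: 0.007
grasp_force: 2.7
```

Call:
drive_tool([
  [0,[0,-11,-3],[0,0,0]],
  [0,[0,-11,-3],[0,0,0]],
  [0,[0,-10,-2],[0,0,0]],
  [0,[0,-9,0],[0,0,0]],
  [0,[0,-9,1],[0,0,0]],
])

```text
time_s: 7.7
position: [499.4, -139.6, 140.6]
tcp_rot: [-3.142, -0.0, 1.664]
ft_force: [2.6, -0.8, 2.8]
grip_width: 0.006
grasp_force: 1.5
```

```bash
python3 chk.py 3 2>/dev/null
```

```text
top bar 4 ((473.9047546386719, -225.6322021484375), (0.11652696132659912, 6.308108806610107), 3.2137415409088135)
white clamp 3 [-30.13840905  -1.72026506]
scene bar 313 ((503.1816711425781, -220.83477783203125), (61.36273956298828, 16.504798889160156), 5.2491960525512695)
white clamp 80 [-17.61269731   1.30802598]
lever clamp 106 [-26.14098845  48.90095851  60.94534437] [ 11.04660613  91.15691621 203.48310295] elev deg 98.35302171651617
tcp clamp [ 2.43151035 83.01230247] 139.91358510458988 [-3.13925328e+00 -1.23975464e-03  1.66417186e+00] [0.1563826  0.40022264 0.18927601]
```

View pics/scene3.png

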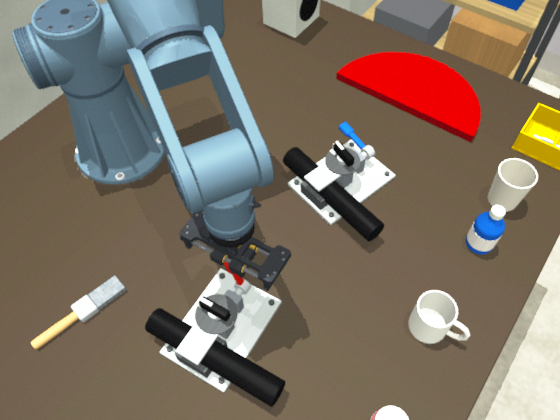

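The lever at pixel (235,270) is past vertical, in front of the fingers. I'll follow the arc over and down.

Call:
drive_tool([
  [0,[2,-10,3],[0,0,0]],
  [0,[0,-10,4],[0,0,0]],
  [0,[0,-9,4],[0,0,0]],
  [0,[0,-7,6],[0,0,0]],
  [0,[0,-6,6],[0,0,0]],
])

```text
time_s: 8.3
position: [457.2, -141.1, 117.1]
tcp_rot: [-3.141, -0.001, 1.665]
ft_force: [-0.2, -0.5, 4.4]
grip_width: 0.001
grasp_force: 1.6
```

Call:
drive_tool([
  [0,[0,-5,7],[0,0,0]],
  [0,[0,-5,8],[0,0,0]],
  [0,[0,-4,9],[0,0,0]],
  [0,[0,-2,4],[0,0,0]],
  [0,[0,-1,3],[0,0,0]],
])

```text
time_s: 8.8
position: [440.9, -142.7, 86.0]
tcp_rot: [-3.141, -0.001, 1.665]
ft_force: [0.0, 0.4, 3.0]
grip_width: 0.003
grasp_force: 1.4
```

```bash
python3 chk.py 4 2>/dev/null
```

```text
top bar 0 ((0.0, 0.0), (0.0, 0.0), 0.0)
white clamp 0 [nan nan]
scene bar 309 ((503.158447265625, -220.91897583007812), (61.248748779296875, 16.346967697143555), 5.663793087005615)
white clamp 72 [-18.21307991   1.1502316 ]
lever clamp 167 [-91.56443297  50.50926717  50.03513884] [ 23.27893937  91.24109687 163.98216354] elev deg 162.66098083606818
tcp clamp [-55.16761623  84.93349991] 86.04022934699148 [-3.14062090e+00 -8.79601522e-04  1.66469027e+00] [ 0.3470271  -0.83772797 -0.28181116]
```

Close to the stop. I'll press gently further while watching the force.

Call:
drive_tool([
  [0,[0,0,2],[0,0,0]],
  [0,[0,0,1],[0,0,0]],
  [0,[0,0,1],[0,0,0]],
  [0,[0,0,0],[0,0,0]],
  [0,[0,0,0],[0,0,0]],
])

```text
time_s: 9.4
position: [441.2, -142.9, 83.8]
tcp_rot: [-3.141, -0.0, 1.665]
ft_force: [-6.0, 2.4, 16.5]
grip_width: 0.004
grasp_force: 7.3
```

The force has risen to 16 N, so the lever is at its stop. I'll retreat upward and check.

Call:
drive_tool([
  [0,[0,0,-10],[0,0,0]],
  [0,[0,0,-25],[0,0,0]],
  [0,[0,0,-35],[0,0,0]],
  [0,[0,0,-40],[0,0,0]],
  [0,[0,0,-40],[0,0,0]],
])

```text
time_s: 9.9
position: [441.0, -142.6, 234.1]
tcp_rot: [-3.141, -0.0, 1.665]
ft_force: [1.6, -0.6, -0.4]
grip_width: 0.004
grasp_force: 0.0
```

```bash
python3 chk.py 5 2>/dev/null; python3 -c "
import cv2;i=cv2.imread('pics/scene5.png');cv2.imwrite('pics/c5.png',cv2.resize(i[230:410,130:310],None,fx=3,fy=3,interpolation=2))"
```

```text
top bar 145 ((518.7128295898438, -218.61465454101562), (30.225488662719727, 12.55284309387207), 1.3222576379776)
white clamp 0 [nan nan]
lever clamp 409 [-93.76387901  72.68598225  50.81437452] [-15.61885864  96.67770712  67.38217737] elev deg 166.36428572067106
scene bar 314 ((503.14593505859375, -220.67446899414062), (60.83254623413086, 16.9000301361084), 5.074364185333252)
white clamp 75 [-17.93260159   1.16752362]
lever clamp 334 [-92.18320877  73.48285517  47.83157283] [-11.92077163  98.27095529  68.12870656] elev deg 166.85912020515136
tcp clamp [-52.01398112  82.77177407] 238.7140753554004 [3.13288383 0.00658835 1.66507337] [ 0.47529393 -0.18894408 -0.09663222]
```

View pics/c5.png

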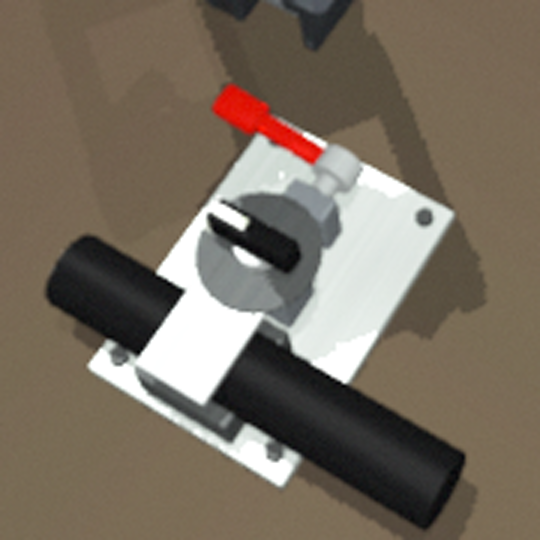

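The lever lies closed (paddle at crop pixel (240,105), top z about 67 mm, which matches the stop). The pointer at (230,215) is over the mark.

```bash
python3 -c "
from workcell import job; print(job.close_job())"
```

```text
the job is handed in; nothing more can be done
None
```

The job is handed in: the red nut's pointer is on the white mark (bar within about 1° of alignment on camera), the red lever is closed at its stop and released, and no move went near the blue clamp; the judge returned no verdict.

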